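# Graduated drawer knobs onto the drying batten

## Robot

A 6-joint arm with a two-finger parallel gripper is mounted at the origin on a cart in front of the work surface, level with it; the furniture and walls round the work are solid. World frame = base frame: x ahead of the robot, y to its left, z up, the work surface at z = 0. Lengths are in m, angles in rad, forces in N, time in s.
With the tool pointing down it reaches from about 0.15 to 0.775 m from the base axis. Payload 6.1 kg.
Tool frame: the origin (TCP) lies on the centre line of the jaws, within the pads' length; the fingertips stand 25 mm ahead of it and the grasp point (between the pads) lies 6 mm ahead of it; z points along the fingers, y is the line along which they close (so a half turn about z gives the same grasp; the last joint's range is limited). The gripper opens to 85 mm and grips with 20 to 120 N. Pads are 22 mm wide; open, the fingers measure 114 mm over their backs; the gripper's body (76 mm by 85 mm) begins 54 mm behind the grasp point. The pads swing forward as they close: fully open they stand 13 mm farther back than shut.
Start: joints at [1.34, 0.126, -0.04, 1.405, 0, 1.571], TCP at [0.12, 0.511, 0.256] pointing down, gripper open.
Joint ranges: [-2.72, 2.72], [-0.95, 1.95], [-1.27, 1.35], [-1.78, 2.02], [-1.46, 1.47], [-3.14, 3.14]. Speed limits (rad/s): [2.39, 2.39, 3.01, 3.14, 3.14, 3.14].

## Interface

Orientations are given as a rotation vector (axis times angle).
In Python, from cell import get_obs, grab_frame, camera_info, sign_off gives the robot as it stands.
- The arm moves only by the tool arm_command, never from a script. Its argument "rows" is a list of rows, each an object of numbers: "tx", "ty", "tz": the shift along the tool's x, y, z in m; "ax", "ay", "az": the turn, a rotation vector about the tool's x, y, z in rad; "jaw": the closure, from 0 (fully open) to 1 (shut). A call has 1 to 5 rows; each row is the pose to reach, as a shift and turn from the pose commanded when the call began, along the tool's axes at that moment; what a row does not reach only later rows make up. A row lasts 1/12 s, in which the tool goes at most 41.7 mm and 7.16 degrees, less where a joint would pass 70% of its speed; a pose out of reach is approached as far as the arm can. A call with a gripper value outside its range is refused whole. The fingers move at their own pace and stop on an object; "force" is the grip in N (left out, the last holds). Time passes only in rows, so rows that repeat a pose let the fingers close. It gives the time, the measured TCP pose, the force, the opening and the grip force at its end, in the units of the state.
- get_obs(): the state, without advancing time (a new reading comes with each control period).
- grab_frame(name): name is "side" or "top"; returns the picture (384x512x3 uint8, red, green, blue); there is no depth.
- camera_info(name): a dict with "fov_y" (degrees; the focal length in pixels is half the picture's height over the tangent of half this angle, whatever the lens; pixels are square), "cx", "cy" (the principal point, pixels), "eye" and "attitude" of the camera in the world. Camera axes: x right, y down, z forward; pixel columns grow to the right and rows downward; lengths in m; the calibration is good to about 2 mm. A picture is of the moment at which its call begins. camera_info takes no time and is no camera call.
- sign_off(): hands the job in; it is judged then, once.
The state is a dict: "time": time; "q": joint angles; "qd": joint speeds; "joint_efforts": joint torques, N m; "tcp_pos": TCP position; "tool_rot": TCP orientation; "ft_force": force on the tool from outside, world axes, zero at the start; "wrist_torque": the same for the moment, N m; "finger_gap": finger opening in m; "finger_force": force on a finger pad.
Only numpy, scipy, OpenCV 4.12 (cv2) and the standard library are available. Lean on these libraries where they do the work, as an engineer would, in place of code of your own. Each camera call takes 0.05 s, during which the arm holds its last target. There are 200 camera calls.

## Task

These four cream knobs belong to a graduated chest of drawers and go on the drying batten for their next coat. Put one on each pin in order of size, smallest at the red end and largest at the far end, each pushed right down so that its foot sits on the wood. Leave the open pot of yellow paint standing where it is.

Things in the scene. Friction and masses are not known exactly. Their poses are not given: they have to be found in the camera images.
- knob_a: loose wooden furniture knob, smallest of four: cream mushroom head 32 mm across on a pale wood stem, 42 mm tall, about 30 g, standing on its 26 mm foot. Origin: centre of the underside, z up through the head. Widest 32 mm above the underside (a band 7 mm high to grip across). A blind round bore, 15 mm wide, 24 mm deep, runs up into it from the underside.
- knob_b: loose wooden furniture knob, second smallest of four: cream mushroom head 41 mm across on a pale wood stem, 48 mm tall, about 40 g, standing on its 30 mm foot. Origin: centre of the underside, z up through the head. Widest 35 mm above the underside (a band 7 mm high to grip across). A blind round bore, 15 mm wide, 24 mm deep, runs up into it from the underside.
- knob_c: loose wooden furniture knob, second largest of four: cream mushroom head 50 mm across on a pale wood stem, 54 mm tall, about 55 g, standing on its 36 mm foot. Origin: centre of the underside, z up through the head. Widest 38 mm above the underside (a band 7 mm high to grip across). A blind round bore, 15 mm wide, 24 mm deep, runs up into it from the underside.
- knob_d: loose wooden furniture knob, largest of four: cream mushroom head 59 mm across on a pale wood stem, 60 mm tall, about 75 g, standing on its 42 mm foot. Origin: centre of the underside, z up through the head. Widest 40 mm above the underside (a band 7 mm high to grip across). A blind round bore, 15 mm wide, 24 mm deep, runs up into it from the underside.
- batten: drying batten, fixed: flat pale wood strip 296 x 46 mm, top face 24 mm above the table, four upright steel pins in a row along its middle. Origin: centre of its underside, on the table; x runs along its length, z up. The end on its -x side is painted red; the other is bare with a dark hanging hole. It may lie at any angle.
- pin_1: upright steel pin on the batten, the one next to the red end. 20 mm tall, tapering from 9 mm wide at the foot to a 3 mm tip; 72 mm from pin to pin. Origin: centre of its foot, on the batten's top face (24 mm above the table); z up, x along the batten away from the red end.
- pin_2: upright steel pin on the batten, the second from the red end. 20 mm tall, tapering from 9 mm wide at the foot to a 3 mm tip; 72 mm from pin to pin. Origin: centre of its foot, on the batten's top face (24 mm above the table); z up, x along the batten away from the red end.
- pin_3: upright steel pin on the batten, the third from the red end. 20 mm tall, tapering from 9 mm wide at the foot to a 3 mm tip; 72 mm from pin to pin. Origin: centre of its foot, on the batten's top face (24 mm above the table); z up, x along the batten away from the red end.
- pin_4: upright steel pin on the batten, the one farthest from the red end. 20 mm tall, tapering from 9 mm wide at the foot to a 3 mm tip; 72 mm from pin to pin. Origin: centre of its foot, on the batten's top face (24 mm above the table); z up, x along the batten away from the red end.
- yellow_pot: open 100 ml paint pot with a yellow band and yellow paint inside, loose, 53 mm across and 58 mm tall, standing among the knobs. To be left alone. Origin: centre of its underside, z up.
Mind the look-alikes: they are no part of the job. Leave any black or turquoise look-alike of the knob_a alone.

How it is judged:
At the end, for the whole second after the job is handed in: each knob is on its own pin (smallest on pin_1 by the red end, then pin_2, pin_3, largest on pin_4), its axis within 8 mm of the pin's, its underside less than 4 mm above the batten's top face, upright within 0.1 rad and at rest (horizontal distance between knob_a and pin_1 below 0.008 m and z of knob_a in the frame of pin_1 below 0.004 m and angle between each of knob_a, knob_b, knob_c, knob_d's own z axis and vertical below 0.1 rad and linear speed of each of knob_a, knob_b, knob_c, knob_d below 0.02 m/s and horizontal distance between knob_b and pin_2 below 0.008 m and z of knob_b in the frame of pin_2 below 0.004 m and horizontal distance between knob_c and pin_3 below 0.008 m and z of knob_c in the frame of pin_3 below 0.004 m and horizontal distance between knob_d and pin_4 below 0.008 m and z of knob_d in the frame of pin_4 below 0.004 m); the robot touches nothing.
It fails at once if the open pot of yellow paint is shifted by more than 20 mm or tipped by more than 0.3 rad (distance of yellow_pot from where it was at the start of the episode above 0.02 m or angle between yellow_pot's own z axis and vertical above 0.3 rad).
It also fails if it takes over 106 s, if anything falls off the work surface, if the arm or the gripper's body presses on something with over 40 N, if the wrist force passes 120 N, or if a joint passes its speed limit or range.

## Working session

There is one attempt and no reset: what is moved stays moved. The work goes in short steps, Python scripts to look and compute and a tool call to move; the robot and the scene stay as the last step left them, time stands still between calls to the robot, and variables do not carry over. Pictures are saved under pics/ and viewed, at most 14 in all, crops included, and the job is handed in when it is done.

Besides the shell and the picture viewer there is one more tool, called after "Call:" as name([rows], argument=value, ...), one row to a line, values as JSON. arm_command: Moves the arm, as the interface text tells. Its arguments: {"type":"object","properties":{"rows":{"type":"array","items":{"type":"object","properties":{"tx":{"type":"number"},"ty":{"type":"number"},"tz":{"type":"number"},"ax":{"type":"number"},"ay":{"type":"number"},"az":{"type":"number"},"jaw":{"type":"number"}}}},"force":{"type":"number"}},"required":["rows"]}

```bash
mkdir -p pics
python3 - <<'E'
from cell import *
import cv2
for n in("side","top"):
    print(n,camera_info(n)); cv2.imwrite(f"pics/{n}0.png",grab_frame(n)[...,::-1])
print(get_obs())
E
```

```text
side {'fov_y': 54.5621368872003, 'cx': 250.07935853373087, 'cy': 189.24623433937685, 'eye': array([ 0.50512475, -0.95070674,  0.51913825]), 'attitude': array([-2.07426955,  0.0861229 , -0.01253709])}
top {'fov_y': 44.22421093070904, 'cx': 256.0941251747154, 'cy': 185.36727465924042, 'eye': array([ 0.30725665, -0.10028767,  1.49911959]), 'attitude': array([-2.11990903,  2.16646725, -0.16667058])}
{'time': 0.1, 'q': array([ 1.33999931e+00,  1.26360696e-01, -4.05330644e-02,  1.40539221e+00,
        2.35425752e-07,  1.57080674e+00]), 'qd': array([ 0.00031515, -0.00059728,  0.00243918, -0.0001592 ,  0.00118545,
        0.00168284]), 'joint_efforts': array([ 1.97690722e-03, -4.36906385e+01,  3.53604734e+01,  1.36598505e-02,
        1.76884937e-04, -1.57819997e-06]), 'tcp_pos': array([0.12001861, 0.51075204, 0.25557287]), 'tool_rot': array([-3.61727375e-01, -3.12052451e+00,  2.32418992e-03]), 'ft_force': array([0.10801915, 0.12680493, 0.04932063]), 'wrist_torque': array([-0.00700612,  0.04713231, -0.01543155]), 'finger_force': 0.0, 'finger_gap': 0.08535757078714332}
```

View pics/top0.png

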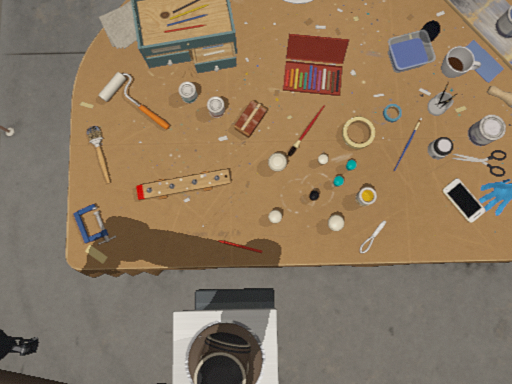

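View pics/side0.png

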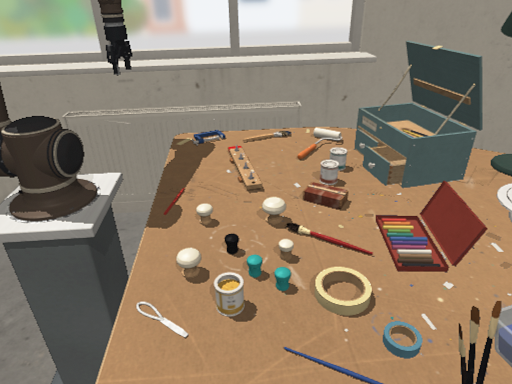

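The top view shows the batten at about (185,184) with its red end at (140,192). The cream knobs are at (277,162), (275,216), (336,223) and (323,159), the yellow pot at (368,196), and the black and turquoise look-alikes at (314,195), (338,181) and (351,165). The side view shows the same cream heads at (204,210), (274,206), (189,258) and (286,246).

```bash
cat > h.py <<'E'
import numpy as np, cv2
from scipy.spatial.transform import Rotation as R
from cell import *
def cam(n):
    c=camera_info(n); f=192/np.tan(np.radians(c['fov_y'])/2)
    return f,c['cx'],c['cy'],np.array(c['eye']),R.from_rotvec(c['attitude']).as_matrix()
def proj(n,p):
    f,cx,cy,e,M=cam(n); v=M.T@(np.array(p)-e); return np.array([cx+f*v[0]/v[2],cy+f*v[1]/v[2]])
def ray(n,u,v):
    f,cx,cy,e,M=cam(n); return e,M@np.array([(u-cx)/f,(v-cy)/f,1])
def onz(n,u,v,z):
    e,d=ray(n,u,v); return e+d*(z-e[2])/d[2]
def tri(a,b):
    (e1,d1),(e2,d2)=ray("top",*a),ray("side",*b)
    t=np.linalg.lstsq(np.c_[d1,-d2],e2-e1,rcond=None)[0]
    p,q=e1+t[0]*d1,e2+t[1]*d2; return (p+q)/2,np.linalg.norm(p-q)
def blobs(mask,roi,amin=15):
    m=np.zeros(mask.shape,np.uint8); x0,y0,x1,y1=roi; m[y0:y1,x0:x1]=mask[y0:y1,x0:x1]
    n,_,s,c=cv2.connectedComponentsWithStats(m)
    return [(c[i].round(1),s[i,2:5]) for i in range(1,n) if s[i,4]>=amin]
def cream(im):
    h=cv2.cvtColor(im,cv2.COLOR_RGB2HSV); return ((h[...,1]<75)&(h[...,2]>165)).astype(np.uint8)
E
python3 - <<'E'
from h import *
print("base",proj("top",[0,0,0]),"tcp",proj("top",[.12,.511,.256]),proj("side",[.12,.511,.256]))
t=cv2.imread("pics/top0.png")[...,::-1].copy();s=cv2.imread("pics/side0.png")[...,::-1].copy()
f=cam("top")[0]
for c,st in blobs(cream(t),(255,140,360,240)): print("top",c,st,onz("top",*c,.036).round(4), "diam",(2*np.sqrt(st[2]/np.pi)*1.46/f).round(4))
for c,st in blobs(cream(s),(170,190,300,280)): print("side",c,st,onz("side",*c,.038).round(4))
h=cv2.cvtColor(t,cv2.COLOR_RGB2HSV)
red=(((h[...,0]<8)|(h[...,0]>172))&(h[...,1]>150)&(h[...,2]>120)).astype(np.uint8)
for c,st in blobs(red,(120,170,240,210)): print("red",c,st,onz("top",*c,.024))
yel=((abs(h[...,0].astype(int)-25)<6)&(h[...,1]>190)&(h[...,2]>180)).astype(np.uint8)
for c,st in blobs(yel,(350,180,390,215)): print("pot",c,st,onz("top",*c,.05))
cv2.imwrite("pics/b.png",cv2.resize(t[160:210,125:245,::-1],None,fx=6,fy=6,interpolation=cv2.INTER_CUBIC))
cv2.imwrite("pics/k.png",cv2.resize(t[140:240,260:390,::-1],None,fx=6,fy=6,interpolation=cv2.INTER_CUBIC))
cv2.imwrite("pics/bs.png",cv2.resize(s[140:195,215:280,::-1],None,fx=10,fy=10,interpolation=cv2.INTER_CUBIC))
E
```

```text
base [224.76797842 361.12708785] tcp [ 16.05424251 338.08335986] [122.7277186   67.94016115]
top [276.9 161.9] [ 17  17 240] [ 0.6056 -0.174   0.036 ] diam 0.054
top [322.6 158.9] [10  9 75] [ 0.6122 -0.3187  0.036 ] diam 0.0302
top [274.6 216.5] [ 14  12 128] [ 0.4332 -0.1619  0.036 ] diam 0.0394
top [335.9 222.9] [ 15  15 183] [ 0.4093 -0.3511  0.036 ] diam 0.0472
side [272.7 203.7] [ 23  15 250] [ 0.6011 -0.1626  0.038 ]
side [203.5 207.8] [ 16  10 117] [ 0.4295 -0.1629  0.038 ]
side [285.6 243.1] [ 15   9 107] [ 0.6089 -0.3246  0.038 ]
side [187.3 255.8] [ 24  17 300] [ 0.4045 -0.346   0.038 ]
side [228.9 275.1] [28  8 93] [ 0.4879 -0.4116  0.038 ]
red [139.7 191.8] [ 9 16 95] [0.52141024 0.26036301 0.024     ]
pot [367.1 195.2] [11 11 92] [ 0.49178001 -0.4492714   0.05      ]
```

View pics/b.png

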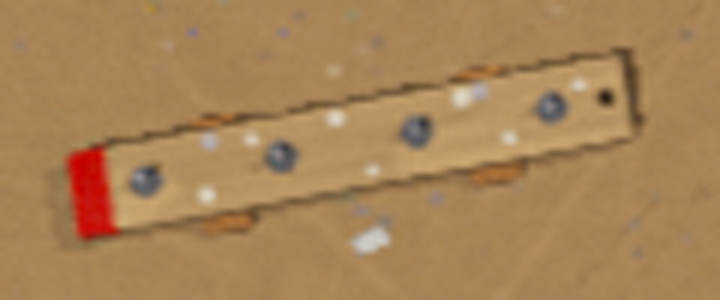

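View pics/bs.png

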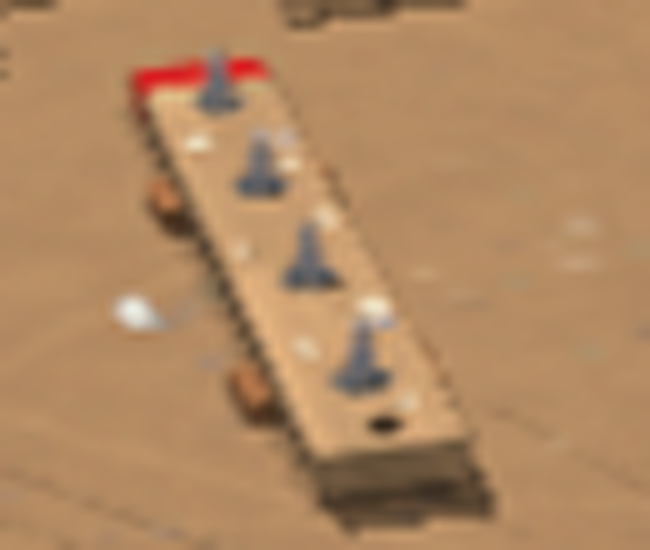

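The batten crop shows the four pins at about (146,180), (281,157), (416,131) and (551,107) in crop pixels, with red on the left. The side crop shows the same four pins, red end farthest away and a dark hole at the near end.

Run:
```python
from h import *
t=cv2.imread("pics/top0.png")[...,::-1].copy();s=cv2.imread("pics/side0.png")[...,::-1].copy()
def pins(im,roi,thr):
    m=(im[...,2].astype(int)-im[...,0]>thr).astype(np.uint8)
    return blobs(m,roi,5)
T=pins(t,(140,165,232,202),-5); S=pins(s,(215,140,270,190),-5)
for x in T: print("T",x,onz("top",*x[0],.027).round(4))
for x in S: print("S",x,onz("side",*x[0],.033).round(4))
P=np.array([onz("top",*x[0],.027)[:2] for x in sorted(T,key=lambda x:x[0][0]) ])
print(np.linalg.norm(np.diff(P,axis=0),axis=1))
# knobs: heads triangulated
for n,a,b in [("a",(322.6,158.9),(285.6,243.1)),("b",(274.6,216.5),(203.5,207.8)),("c",(335.9,222.9),(187.3,255.8)),("d",(276.9,161.9),(272.7,203.7))]:
    p,e=tri(a,b); print(n,p.round(4),e.round(4))
```

```text
T (array([216.5, 177.5]), array([ 4,  4, 12], dtype=int32)) [0.5614 0.0178 0.027 ]
T (array([193.8, 181.5]), array([ 4,  4, 13], dtype=int32)) [0.5501 0.0895 0.027 ]
T (array([171.5, 185.5]), array([ 4,  4, 12], dtype=int32)) [0.5389 0.1598 0.027 ]
T (array([148.8, 189.7]), array([ 4,  4, 12], dtype=int32)) [0.527  0.2311 0.027 ]
S (array([240.4, 157.8]), array([4, 2, 5], dtype=int32)) [0.5337 0.1373 0.033 ]
S (array([245.3, 166.5]), array([4, 3, 6], dtype=int32)) [0.5457 0.071  0.033 ]
S (array([250.7, 176.6]), array([3, 4, 7], dtype=int32)) [0.5574 0.0017 0.033 ]
[0.07230201 0.07116212 0.07259839]
a [ 0.6112 -0.3189  0.0339] 0.0028
b [ 0.4313 -0.1621  0.0378] 0.0036
c [ 0.4071 -0.3504  0.0419] 0.0036
d [ 0.6018 -0.1735  0.0451] 0.004
```

Call:
arm_command([
  {"tx": -0.15,"ty": -0.13,"az": 0.59},
  {"tx": -0.15,"ty": -0.13,"az": 0.59},
  {"tx": -0.15,"ty": -0.13,"az": 0.59},
  {"tx": -0.15,"ty": -0.13,"az": 0.59},
  {"tx": -0.15,"ty": -0.13,"az": 0.59},
])

```text
invalid input
```

Call:
arm_command([
  {"tx": -0.15,"ty": -0.13,"tz": 0,"ax": 0,"ay": 0,"az": 0.59,"jaw": 0},
  {"tx": -0.15,"ty": -0.13,"tz": 0,"ax": 0,"ay": 0,"az": 0.59,"jaw": 0},
  {"tx": -0.15,"ty": -0.13,"tz": 0,"ax": 0,"ay": 0,"az": 0.59,"jaw": 0},
  {"tx": -0.15,"ty": -0.13,"tz": 0,"ax": 0,"ay": 0,"az": 0.59,"jaw": 0},
  {"tx": -0.15,"ty": -0.13,"tz": 0,"ax": 0,"ay": 0,"az": 0.59,"jaw": 0},
], force=40)

```text
time: 0.52
tcp_pos: [0.2371, 0.3477, 0.256]
tool_rot: [1.262, 2.876, -0.001]
ft_force: [0.7, 0.9, 0.3]
finger_gap: 0.0854
finger_force: 0.0
```

Call:
arm_command([
  {"tx": -0.2,"ty": -0.03,"tz": 0,"az": 0.59},
  {"tx": -0.2,"ty": -0.03,"tz": 0,"az": 0.59},
  {"tx": -0.2,"ty": -0.03,"tz": 0,"az": 0.59},
  {"tx": -0.2,"ty": -0.03,"tz": 0,"az": 0.59},
  {"tx": -0.2,"ty": -0.03,"tz": 0,"az": 0.59,"jaw": 0},
])

```text
invalid input
```

Call:
arm_command([
  {"tx": -0.2,"ty": -0.03,"tz": 0,"ax": 0,"ay": 0,"az": 0.59,"jaw": 0},
  {"tx": -0.2,"ty": -0.03,"tz": 0,"ax": 0,"ay": 0,"az": 0.59,"jaw": 0},
  {"tx": -0.2,"ty": -0.03,"tz": 0,"ax": 0,"ay": 0,"az": 0.59,"jaw": 0},
  {"tx": -0.2,"ty": -0.03,"tz": 0,"ax": 0,"ay": 0,"az": 0.59,"jaw": 0},
  {"tx": -0.2,"ty": -0.03,"tz": 0,"ax": 0,"ay": 0,"az": 0.59,"jaw": 0},
])

```text
time: 0.93
tcp_pos: [0.3514, 0.1811, 0.2562]
tool_rot: [2.044, 2.385, -0.0]
ft_force: [1.1, 0.3, 0.2]
finger_gap: 0.0857
finger_force: 0.0
```

Call:
arm_command([
  {"tx": -0.19,"ty": 0.09,"tz": 0.01,"ax": 0,"ay": 0,"az": 0,"jaw": 0},
  {"tx": -0.19,"ty": 0.09,"tz": 0.01,"ax": 0,"ay": 0,"az": 0,"jaw": 0},
  {"tx": -0.19,"ty": 0.09,"tz": 0.01,"ax": 0,"ay": 0,"az": 0,"jaw": 0},
  {"tx": -0.19,"ty": 0.09,"tz": 0.01,"ax": 0,"ay": 0,"az": 0,"jaw": 0},
  {"tx": -0.19,"ty": 0.09,"tz": 0.01,"ax": 0,"ay": 0,"az": 0,"jaw": 0},
])

```text
time: 1.35
tcp_pos: [0.4692, 0.0098, 0.2461]
tool_rot: [-2.037, -2.391, -0.0]
ft_force: [1.5, 1.1, 0.3]
finger_gap: 0.0855
finger_force: 0.0
```

Call:
arm_command([
  {"tx": -0.18,"ty": 0.09,"tz": 0.06,"ax": 0,"ay": 0,"az": 0,"jaw": 0},
  {"tx": -0.18,"ty": 0.09,"tz": 0.06,"ax": 0,"ay": 0,"az": 0,"jaw": 0},
  {"tx": -0.18,"ty": 0.09,"tz": 0.06,"ax": 0,"ay": 0,"az": 0,"jaw": 0},
  {"tx": -0.18,"ty": 0.09,"tz": 0.06,"ax": 0,"ay": 0,"az": 0,"jaw": 0},
  {"tx": -0.18,"ty": 0.09,"tz": 0.06,"ax": 0,"ay": 0,"az": 0,"jaw": 0},
])

```text
time: 1.77
tcp_pos: [0.5858, -0.152, 0.1858]
tool_rot: [-2.037, -2.391, 0.0]
ft_force: [1.0, 0.3, 0.8]
finger_gap: 0.0853
finger_force: 0.0
```

Call:
arm_command([
  {"tx": -0.023,"ty": 0.014,"tz": 0.03,"ax": 0,"ay": 0,"az": 0,"jaw": 0},
  {"tx": -0.023,"ty": 0.014,"tz": 0.07,"ax": 0,"ay": 0,"az": 0,"jaw": 0},
  {"tx": -0.023,"ty": 0.014,"tz": 0.085,"ax": 0,"ay": 0,"az": 0,"jaw": 0},
])

```text
time: 2.02
tcp_pos: [0.601, -0.1717, 0.0955]
tool_rot: [-2.035, -2.384, 0.005]
ft_force: [-1.6, 1.4, -0.9]
finger_gap: 0.0853
finger_force: 0.0
```

Run:
```python
from h import *
a=cv2.resize(grab_frame("side")[130:290,180:360,::-1],None,fx=3,fy=3);b=cv2.resize(grab_frame("top")[110:270,220:310,::-1],None,fx=3,fy=3)
cv2.imwrite("pics/d1.png",np.hstack([a,b])); print(get_obs()['tcp_pos'])
```

```text
[ 0.60009561 -0.1703893   0.09698228]
```

View pics/d1.png

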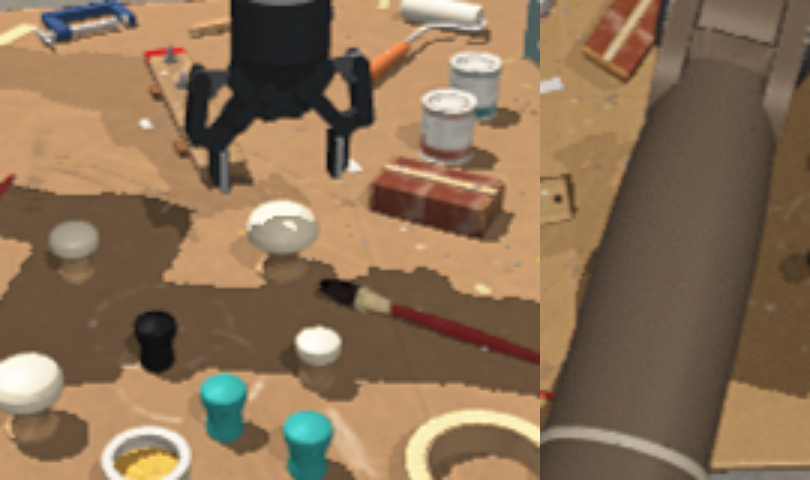

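The side crop shows the open fingertips at (225,188) and (338,175), straddling the largest knob's head at (283,228), so the approach is lined up. Going down to grip.

Call:
arm_command([
  {"tx": -0.003,"ty": 0.003,"tz": 0.03,"ax": 0,"ay": 0,"az": 0,"jaw": 0},
  {"tx": -0.003,"ty": 0.003,"tz": 0.053,"ax": 0,"ay": 0,"az": 0,"jaw": 0},
  {"tx": -0.003,"ty": 0.003,"tz": 0.053,"ax": 0,"ay": 0,"az": 0,"jaw": 0},
  {"tx": -0.003,"ty": 0.003,"tz": 0.053,"ax": 0,"ay": 0,"az": 0,"jaw": 0.3},
  {"tx": -0.003,"ty": 0.003,"tz": 0.053,"ax": 0,"ay": 0,"az": 0,"jaw": 0.6},
])

```text
time: 2.53
tcp_pos: [0.6072, -0.1731, 0.0513]
tool_rot: [2.035, 2.391, 0.002]
ft_force: [0.8, -0.1, 0.5]
finger_gap: 0.0639
finger_force: 0.1
```

Call:
arm_command([
  {"tx": 0,"ty": 0,"tz": 0,"ax": 0,"ay": 0,"az": 0,"jaw": 1},
  {"tx": 0,"ty": 0,"tz": 0,"ax": 0,"ay": 0,"az": 0,"jaw": 1},
  {"tx": 0,"ty": 0,"tz": 0,"ax": 0,"ay": 0,"az": 0,"jaw": 1},
  {"tx": 0,"ty": 0,"tz": 0,"ax": 0,"ay": 0,"az": 0,"jaw": 1},
  {"tx": 0,"ty": 0,"tz": 0,"ax": 0,"ay": 0,"az": 0,"jaw": 1},
])

```text
time: 2.95
tcp_pos: [0.6076, -0.1733, 0.0521]
tool_rot: [2.034, 2.389, 0.003]
ft_force: [-1.7, 0.6, 6.7]
finger_gap: 0.0567
finger_force: 42.8
```

Call:
arm_command([
  {"tx": 0,"ty": 0,"tz": -0.03,"ax": 0,"ay": 0,"az": 0,"jaw": 1},
  {"tx": 0,"ty": 0,"tz": -0.06,"ax": 0,"ay": 0,"az": 0,"jaw": 1},
  {"tx": 0.03,"ty": -0.002,"tz": -0.09,"ax": 0,"ay": 0,"az": 0,"jaw": 1},
  {"tx": 0.06,"ty": -0.004,"tz": -0.09,"ax": 0,"ay": 0,"az": 0,"jaw": 1},
  {"tx": 0.1,"ty": -0.007,"tz": -0.09,"ax": 0,"ay": 0,"az": 0,"jaw": 1},
])

```text
time: 3.37
tcp_pos: [0.5854, -0.0761, 0.1431]
tool_rot: [2.036, 2.384, 0.006]
ft_force: [0.8, 1.0, -0.9]
finger_gap: 0.0567
finger_force: 43.4
```

Call:
arm_command([
  {"tx": 0.03,"ty": -0.002,"tz": 0,"ax": 0,"ay": 0,"az": 0,"jaw": 1},
  {"tx": 0.06,"ty": -0.005,"tz": 0,"ax": 0,"ay": 0,"az": 0,"jaw": 1},
  {"tx": 0.09,"ty": -0.008,"tz": 0,"ax": 0,"ay": 0,"az": 0,"jaw": 1},
  {"tx": 0.096,"ty": -0.008,"tz": 0,"ax": 0,"ay": 0,"az": 0,"jaw": 1},
  {"tx": 0.096,"ty": -0.008,"tz": 0,"ax": 0,"ay": 0,"az": 0,"jaw": 1},
])

```text
time: 3.78
tcp_pos: [0.5602, 0.0199, 0.1404]
tool_rot: [2.032, 2.394, 0.002]
ft_force: [-0.4, -0.4, -0.3]
finger_gap: 0.0565
finger_force: 43.4
```

Run:
```python
from h import *
a=cv2.resize(grab_frame("side")[90:210,190:340,::-1],None,fx=4,fy=4)
cv2.imwrite("pics/d2.png",a); print(get_obs()['tcp_pos'],get_obs()['finger_gap'])
```

```text
[0.56053892 0.01860919 0.14015255] 0.05658390367820125
```

View pics/d2.png

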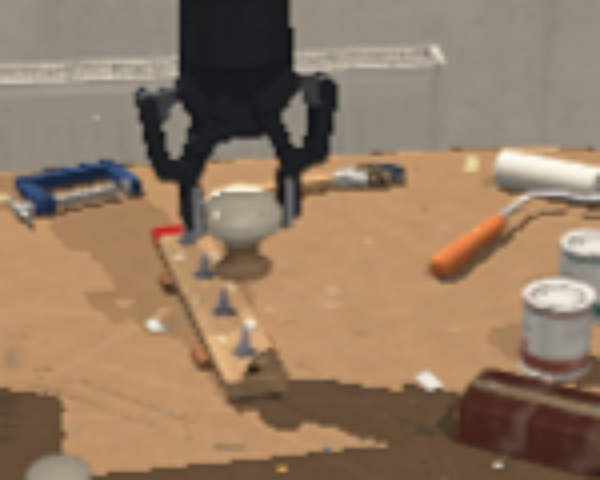

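The knob hangs upright in the jaws, with its head at crop (243,215). Pin 4 is at crop (245,340), directly below it. I'll check the alignment numerically.

Run:
```python
from h import *
im=cv2.imread("pics/d2.png"); p=get_obs()['tcp_pos']
for z in(.024,.030,.044,.128): print(z,"top-est pin4",proj("side",[.5614,.0178,z]).round(1),"side+avg",proj("side",[.559,.0178,z]).round(1),"tcp",proj("side",[p[0],p[1],z]).round(1))
g=cv2.imread("pics/d2.png"); g=g[40*4:80*4, 35*4:90*4][...,::-1].copy()
h=cv2.cvtColor(g,cv2.COLOR_RGB2HSV)
m=((h[...,1]<70)&(h[...,2]>110)).astype(np.uint8)
for c,s in blobs(m,(0,0,g.shape[1],g.shape[0]),300): print("head",(c[0]/4+35+190,c[1]/4+40+90),s)
```

```text
0.024 top-est pin4 [251.8 176.8] side+avg [251.  176.8] tcp [251.5 176.7]
0.03 top-est pin4 [251.7 174.9] side+avg [250.9 175. ] tcp [251.4 174.8]
0.044 top-est pin4 [251.6 170.6] side+avg [250.8 170.7] tcp [251.3 170.5]
0.128 top-est pin4 [250.8 143.6] side+avg [250.  143.6] tcp [250.5 143.5]
head (np.float64(276.85), np.float64(133.875)) [ 26  19 391]
head (np.float64(250.35), np.float64(143.25)) [  83   58 3567]
```

Call:
arm_command([
  {"tx": 0,"ty": -0.001,"tz": 0.025,"ax": 0,"ay": 0,"az": 0,"jaw": 1},
  {"tx": 0,"ty": -0.001,"tz": 0.037,"ax": 0,"ay": 0,"az": 0,"jaw": 1},
  {"tx": 0,"ty": -0.001,"tz": 0.048,"ax": 0,"ay": 0,"az": 0,"jaw": 1},
  {"tx": 0,"ty": -0.001,"tz": 0.056,"ax": 0,"ay": 0,"az": 0,"jaw": 1},
  {"tx": 0,"ty": -0.001,"tz": 0.062,"ax": 0,"ay": 0,"az": 0,"jaw": 1},
])

```text
time: 4.25
tcp_pos: [0.5593, 0.0169, 0.0762]
tool_rot: [-2.038, -2.39, 0.001]
ft_force: [-0.9, 1.1, -0.9]
finger_gap: 0.0569
finger_force: 43.4
```

Call:
arm_command([
  {"tx": 0,"ty": 0,"tz": 0.002,"ax": 0,"ay": 0,"az": 0,"jaw": 1},
  {"tx": 0,"ty": 0,"tz": 0.003,"ax": 0,"ay": 0,"az": 0,"jaw": 1},
  {"tx": 0,"ty": 0,"tz": 0.003,"ax": 0,"ay": 0,"az": 0,"jaw": 1},
])

```text
time: 4.5
tcp_pos: [0.5593, 0.017, 0.0759]
tool_rot: [2.037, 2.39, -0.0]
ft_force: [-6.3, -2.4, 11.6]
finger_gap: 0.0565
finger_force: 44.5
```

Call:
arm_command([
  {"tx": 0,"ty": 0,"tz": 0,"ax": 0,"ay": 0,"az": 0,"jaw": 0.15},
  {"tx": 0,"ty": 0,"tz": 0,"ax": 0,"ay": 0,"az": 0,"jaw": 0},
  {"tx": 0,"ty": 0,"tz": 0,"ax": 0,"ay": 0,"az": 0,"jaw": 0},
  {"tx": 0,"ty": 0,"tz": -0.03,"ax": 0,"ay": 0,"az": 0,"jaw": 0},
  {"tx": 0,"ty": 0,"tz": -0.07,"ax": 0,"ay": 0,"az": 0,"jaw": 0},
])

```text
time: 4.92
tcp_pos: [0.5568, 0.0177, 0.1409]
tool_rot: [-2.033, -2.387, 0.008]
ft_force: [1.9, -0.5, 0.5]
finger_gap: 0.0853
finger_force: 0.0
```

Call:
arm_command([
  {"tx": -0.034,"ty": -0.02,"tz": 0,"ax": 0,"ay": 0,"az": 0,"jaw": 0},
  {"tx": -0.068,"ty": -0.041,"tz": 0,"ax": 0,"ay": 0,"az": 0,"jaw": 0},
  {"tx": -0.102,"ty": -0.062,"tz": 0,"ax": 0,"ay": 0,"az": 0,"jaw": 0},
  {"tx": -0.136,"ty": -0.083,"tz": 0,"ax": 0,"ay": 0,"az": 0,"jaw": 0},
  {"tx": -0.17,"ty": -0.104,"tz": 0,"ax": 0,"ay": 0,"az": 0,"jaw": 0},
])

```text
time: 5.33
tcp_pos: [0.4829, -0.168, 0.144]
tool_rot: [2.036, 2.392, 0.0]
ft_force: [0.4, -0.1, -0.3]
finger_gap: 0.0855
finger_force: 0.0
```

Call:
arm_command([
  {"tx": -0.034,"ty": -0.021,"tz": 0,"ax": 0,"ay": 0,"az": 0,"jaw": 0},
  {"tx": -0.068,"ty": -0.042,"tz": 0,"ax": 0,"ay": 0,"az": 0,"jaw": 0},
  {"tx": -0.102,"ty": -0.063,"tz": 0,"ax": 0,"ay": 0,"az": 0,"jaw": 0},
  {"tx": -0.136,"ty": -0.084,"tz": 0,"ax": 0,"ay": 0,"az": 0,"jaw": 0},
  {"tx": -0.169,"ty": -0.103,"tz": 0.02,"ax": 0,"ay": 0,"az": 0,"jaw": 0},
])

```text
time: 5.75
tcp_pos: [0.4096, -0.3521, 0.1278]
tool_rot: [2.033, 2.386, -0.0]
ft_force: [1.5, -1.2, -0.5]
finger_gap: 0.0855
finger_force: 0.0
```

Call:
arm_command([
  {"tx": 0,"ty": 0,"tz": 0,"ax": 0,"ay": 0,"az": 0,"jaw": 0},
  {"tx": 0,"ty": 0,"tz": 0,"ax": 0,"ay": 0,"az": 0,"jaw": 0},
])

```text
time: 5.92
tcp_pos: [0.4078, -0.35, 0.1232]
tool_rot: [-2.04, -2.386, -0.0]
ft_force: [-1.1, 0.3, 0.1]
finger_gap: 0.0853
finger_force: 0.0
```

Run:
```python
from h import *
s=grab_frame("side");t=grab_frame("top");cv2.imwrite("pics/s3.png",s[...,::-1]);cv2.imwrite("pics/t3.png",t[...,::-1])
a=cv2.resize(s[110:300,140:310,::-1],None,fx=3,fy=3);b=cv2.resize(t[150:340,130:220,::-1],None,fx=3,fy=3)
cv2.imwrite("pics/c1.png",np.hstack([a,b]));p=get_obs()['tcp_pos']; print(p)
for c,st in blobs(cream(s),(170,190,300,280)): print("side",c,st)
print("pred c head",proj("side",[.4085,-.3508,.040]),proj("side",[p[0],p[1],.04]))
```

```text
[ 0.40924064 -0.34851647  0.12442162]
side [201.  209.6] [ 7  8 32]
side [285.5 243.4] [ 15  10 117]
side [188.7 258. ] [ 20  13 206]
pred c head [188.99951829 256.416261  ] [189.45343395 255.67184426]
```

View pics/c1.png

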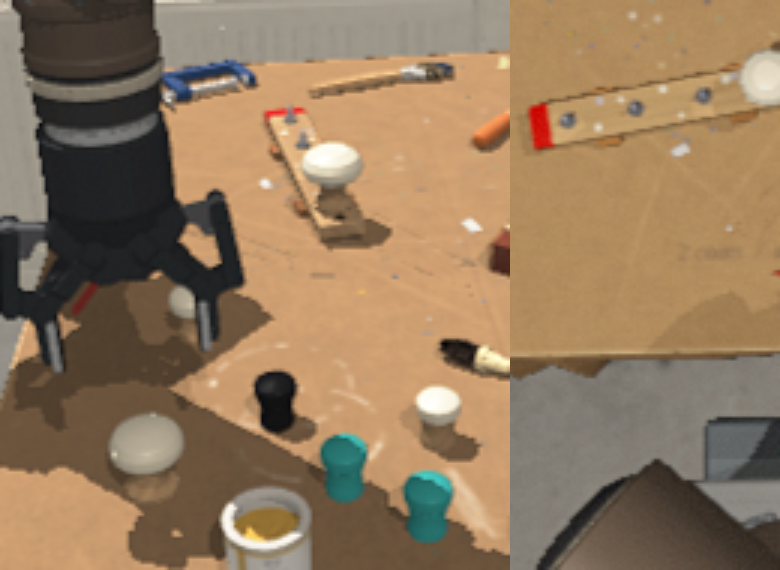

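Knob d sits upright on pin 4: its head is at crop (332,165) in the side view and (767,77) in the top view. The jaws straddle knob c, whose head is at (147,443). Going down.

Call:
arm_command([
  {"tx": -0.001,"ty": 0,"tz": 0.04,"ax": 0,"ay": 0,"az": 0,"jaw": 0},
  {"tx": -0.001,"ty": 0,"tz": 0.075,"ax": 0,"ay": 0,"az": 0,"jaw": 0},
  {"tx": -0.001,"ty": 0,"tz": 0.084,"ax": 0,"ay": 0,"az": 0,"jaw": 0},
  {"tx": -0.001,"ty": 0,"tz": 0.084,"ax": 0,"ay": 0,"az": 0,"jaw": 0.3},
  {"tx": -0.001,"ty": 0,"tz": 0.084,"ax": 0,"ay": 0,"az": 0,"jaw": 0.6},
])

```text
time: 6.43
tcp_pos: [0.4101, -0.349, 0.0415]
tool_rot: [-2.035, -2.393, -0.0]
ft_force: [0.5, 0.3, -0.1]
finger_gap: 0.0641
finger_force: 0.0
```

Call:
arm_command([
  {"tx": 0,"ty": 0,"tz": 0,"ax": 0,"ay": 0,"az": 0,"jaw": 1},
  {"tx": 0,"ty": 0,"tz": 0,"ax": 0,"ay": 0,"az": 0,"jaw": 1},
  {"tx": 0,"ty": 0,"tz": 0,"ax": 0,"ay": 0,"az": 0,"jaw": 1},
  {"tx": 0,"ty": 0,"tz": 0,"ax": 0,"ay": 0,"az": 0,"jaw": 1},
  {"tx": 0,"ty": 0,"tz": 0,"ax": 0,"ay": 0,"az": 0,"jaw": 1},
])

```text
time: 6.85
tcp_pos: [0.4109, -0.3506, 0.043]
tool_rot: [2.034, 2.389, 0.001]
ft_force: [1.4, 1.3, 7.1]
finger_gap: 0.0477
finger_force: 41.7
```

Call:
arm_command([
  {"tx": 0,"ty": 0,"tz": -0.03,"ax": 0,"ay": 0,"az": 0,"jaw": 1},
  {"tx": 0,"ty": 0,"tz": -0.06,"ax": 0,"ay": 0,"az": 0,"jaw": 1},
  {"tx": 0.01,"ty": 0.005,"tz": -0.09,"ax": 0,"ay": 0,"az": 0,"jaw": 1},
  {"tx": 0.04,"ty": 0.02,"tz": -0.1,"ax": 0,"ay": 0,"az": 0,"jaw": 1},
  {"tx": 0.07,"ty": 0.035,"tz": -0.1,"ax": 0,"ay": 0,"az": 0,"jaw": 1},
])

```text
time: 7.27
tcp_pos: [0.4347, -0.2763, 0.1453]
tool_rot: [2.035, 2.383, 0.002]
ft_force: [0.7, 0.3, 0.0]
finger_gap: 0.0478
finger_force: 41.7
```

Call:
arm_command([
  {"tx": 0.034,"ty": 0.017,"tz": 0,"ax": 0,"ay": 0,"az": 0,"jaw": 1},
  {"tx": 0.068,"ty": 0.034,"tz": 0,"ax": 0,"ay": 0,"az": 0,"jaw": 1},
  {"tx": 0.102,"ty": 0.051,"tz": 0,"ax": 0,"ay": 0,"az": 0,"jaw": 1},
  {"tx": 0.136,"ty": 0.068,"tz": 0,"ax": 0,"ay": 0,"az": 0,"jaw": 1},
  {"tx": 0.17,"ty": 0.085,"tz": 0,"ax": 0,"ay": 0,"az": 0,"jaw": 1},
])

```text
time: 7.68
tcp_pos: [0.4902, -0.092, 0.1419]
tool_rot: [2.036, 2.39, 0.002]
ft_force: [-0.1, 0.4, 0.4]
finger_gap: 0.0479
finger_force: 41.7
```

Call:
arm_command([
  {"tx": 0.034,"ty": 0.017,"tz": 0,"ax": 0,"ay": 0,"az": 0,"jaw": 1},
  {"tx": 0.068,"ty": 0.034,"tz": 0,"ax": 0,"ay": 0,"az": 0,"jaw": 1},
  {"tx": 0.102,"ty": 0.051,"tz": 0,"ax": 0,"ay": 0,"az": 0,"jaw": 1},
  {"tx": 0.136,"ty": 0.068,"tz": 0,"ax": 0,"ay": 0,"az": 0,"jaw": 1},
  {"tx": 0.171,"ty": 0.085,"tz": 0,"ax": 0,"ay": 0,"az": 0,"jaw": 1},
])

```text
time: 8.1
tcp_pos: [0.5469, 0.0907, 0.1418]
tool_rot: [2.036, 2.391, 0.002]
ft_force: [0.8, -0.6, -0.7]
finger_gap: 0.0477
finger_force: 41.7
```

Call:
arm_command([
  {"tx": 0,"ty": 0,"tz": 0,"ax": 0,"ay": 0,"az": 0,"jaw": 1},
  {"tx": 0,"ty": 0,"tz": 0,"ax": 0,"ay": 0,"az": 0,"jaw": 1},
  {"tx": 0,"ty": 0,"tz": 0,"ax": 0,"ay": 0,"az": 0,"jaw": 1},
])

```text
time: 8.35
tcp_pos: [0.5463, 0.0888, 0.141]
tool_rot: [2.036, 2.392, 0.0]
ft_force: [-0.3, 0.4, -0.5]
finger_gap: 0.048
finger_force: 41.7
```

Run:
```python
from h import *
s=grab_frame("side"); p=get_obs()['tcp_pos']; print(p, get_obs()['finger_gap'])
h=cv2.cvtColor(s,cv2.COLOR_RGB2HSV); m=((h[...,1]<70)&(h[...,2]>110)).astype(np.uint8)
for c,st in blobs(m,(225,115,275,180),40): print("head",c,st)
print("tcp",proj("side",[p[0],p[1],p[2]-.005]))
cv2.imwrite("pics/c2.png",cv2.resize(s[90:210,190:340,::-1],None,fx=4,fy=4))
```

```text
[0.54612448 0.08814956 0.1409658 ] 0.04775838460871487
head [267.2 122.5] [ 18  15 193]
head [243.6 127.3] [ 16  21 282]
head [250.1 164.2] [ 20  15 220]
tcp [243.95404069 132.34127894]
```

View pics/c2.png

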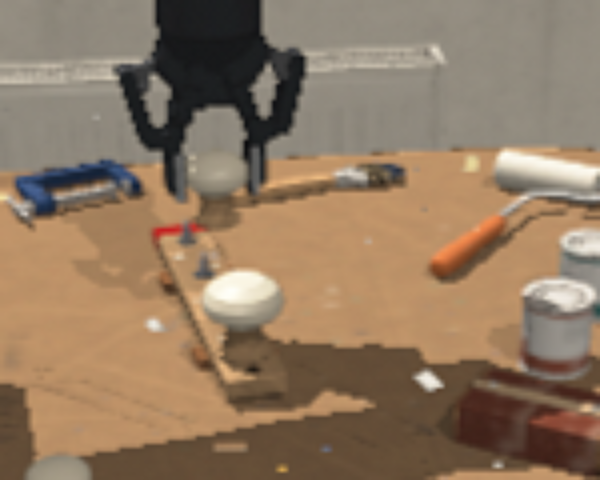

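Knob c hangs upright in the jaws (head at crop (217,175)), and knob d sits straight on pin 4 (head at (243,300)). Lowering onto pin 3.

Call:
arm_command([
  {"tx": 0,"ty": 0.001,"tz": 0.03,"ax": 0,"ay": 0,"az": 0,"jaw": 1},
  {"tx": 0,"ty": 0.001,"tz": 0.045,"ax": 0,"ay": 0,"az": 0,"jaw": 1},
  {"tx": 0,"ty": 0.001,"tz": 0.057,"ax": 0,"ay": 0,"az": 0,"jaw": 1},
  {"tx": 0,"ty": 0.001,"tz": 0.066,"ax": 0,"ay": 0,"az": 0,"jaw": 1},
  {"tx": 0,"ty": 0.001,"tz": 0.072,"ax": 0,"ay": 0,"az": 0,"jaw": 1},
])

```text
time: 8.82
tcp_pos: [0.5468, 0.0875, 0.0678]
tool_rot: [-2.039, -2.389, 0.001]
ft_force: [-0.1, -0.1, -1.3]
finger_gap: 0.0482
finger_force: 41.7
```

Call:
arm_command([
  {"tx": 0,"ty": 0,"tz": 0.002,"ax": 0,"ay": 0,"az": 0,"jaw": 1},
  {"tx": 0,"ty": 0,"tz": 0.004,"ax": 0,"ay": 0,"az": 0,"jaw": 1},
  {"tx": 0,"ty": 0,"tz": 0.004,"ax": 0,"ay": 0,"az": 0,"jaw": 1},
])

```text
time: 9.07
tcp_pos: [0.5472, 0.0879, 0.067]
tool_rot: [2.037, 2.389, 0.001]
ft_force: [-7.1, -1.7, 12.8]
finger_gap: 0.0476
finger_force: 42.7
```

Call:
arm_command([
  {"tx": 0,"ty": 0,"tz": 0,"ax": 0,"ay": 0,"az": 0,"jaw": 0.15},
  {"tx": 0,"ty": 0,"tz": 0,"ax": 0,"ay": 0,"az": 0,"jaw": 0},
  {"tx": 0,"ty": 0,"tz": 0,"ax": 0,"ay": 0,"az": 0,"jaw": 0},
  {"tx": 0,"ty": 0,"tz": -0.03,"ax": 0,"ay": 0,"az": 0,"jaw": 0},
  {"tx": 0,"ty": 0,"tz": -0.07,"ax": 0,"ay": 0,"az": 0,"jaw": 0},
])

```text
time: 9.48
tcp_pos: [0.5448, 0.0883, 0.1317]
tool_rot: [-2.034, -2.388, 0.009]
ft_force: [1.4, -0.3, 0.3]
finger_gap: 0.0854
finger_force: 0.0
```

Call:
arm_command([
  {"tx": 0,"ty": 0,"tz": -0.01,"ax": 0,"ay": 0,"az": 0,"jaw": 0},
  {"tx": 0,"ty": 0,"tz": -0.01,"ax": 0,"ay": 0,"az": 0,"jaw": 0},
])

```text
time: 9.65
tcp_pos: [0.5496, 0.0892, 0.1484]
tool_rot: [2.034, 2.388, 0.008]
ft_force: [0.4, 0.4, 0.9]
finger_gap: 0.0853
finger_force: 0.0
```

Call:
arm_command([
  {"tx": -0.03,"ty": -0.02,"tz": 0,"ax": 0,"ay": 0,"az": 0,"jaw": 0},
  {"tx": -0.06,"ty": -0.04,"tz": 0,"ax": 0,"ay": 0,"az": 0,"jaw": 0},
  {"tx": -0.09,"ty": -0.06,"tz": 0,"ax": 0,"ay": 0,"az": 0,"jaw": 0},
  {"tx": -0.12,"ty": -0.08,"tz": 0,"ax": 0,"ay": 0,"az": 0,"jaw": 0},
  {"tx": -0.15,"ty": -0.1,"tz": 0,"ax": 0,"ay": 0,"az": 0,"jaw": 0},
])

```text
time: 10.07
tcp_pos: [0.4711, -0.0762, 0.1431]
tool_rot: [-2.035, -2.392, 0.001]
ft_force: [0.9, 0.2, 0.1]
finger_gap: 0.0857
finger_force: 0.0
```

Call:
arm_command([
  {"tx": -0.03,"ty": -0.02,"tz": 0,"ax": 0,"ay": 0,"az": 0,"jaw": 0},
  {"tx": -0.06,"ty": -0.04,"tz": 0.01,"ax": 0,"ay": 0,"az": 0,"jaw": 0},
  {"tx": -0.078,"ty": -0.053,"tz": 0.03,"ax": 0,"ay": 0,"az": 0,"jaw": 0},
  {"tx": -0.078,"ty": -0.053,"tz": 0.03,"ax": 0,"ay": 0,"az": 0,"jaw": 0},
  {"tx": -0.078,"ty": -0.053,"tz": 0.03,"ax": 0,"ay": 0,"az": 0,"jaw": 0},
])

```text
time: 10.48
tcp_pos: [0.4308, -0.1611, 0.1125]
tool_rot: [-2.038, -2.386, 0.002]
ft_force: [0.4, -0.1, -0.3]
finger_gap: 0.0852
finger_force: 0.0
```

Run:
```python
from h import *
s=grab_frame("side"); t=grab_frame("top"); p=get_obs()['tcp_pos']; print(p)
h=cv2.cvtColor(s,cv2.COLOR_RGB2HSV); m=((h[...,1]<75)&(h[...,2]>105)).astype(np.uint8)
for c,st in blobs(m,(185,190,225,225),30): print("head b",c,st)
print("pred",proj("side",[.4325,-.162,.038]),"tcp",proj("side",[p[0],p[1],.038]))
a=cv2.resize(s[110:260,150:310,::-1],None,fx=3,fy=3);b=cv2.resize(t[150:300,130:230,::-1],None,fx=3,fy=3)
cv2.imwrite("pics/b1.png",np.hstack([a,b]))
```

```text
[ 0.43262979 -0.1602857   0.11415878]
head b [204.2 209.3] [ 17  13 168]
pred [204.71541387 207.53164537] tcp [204.79559188 207.16489637]
```

View pics/b1.png

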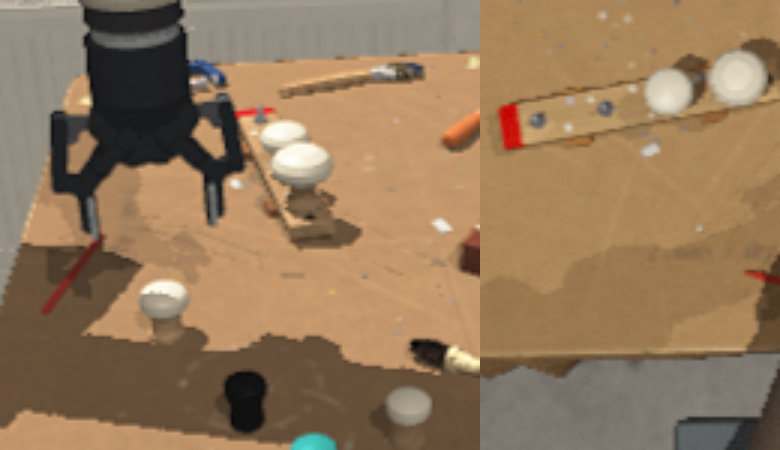

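Knobs c and d sit on pins 3 and 4, with top-view heads at (669,91) and (739,77). The jaws are above knob b (head at (164,300)). Going down to grip.

Call:
arm_command([
  {"tx": -0.001,"ty": 0,"tz": 0.035,"ax": 0,"ay": 0,"az": 0,"jaw": 0},
  {"tx": -0.001,"ty": 0,"tz": 0.065,"ax": 0,"ay": 0,"az": 0,"jaw": 0},
  {"tx": -0.001,"ty": 0,"tz": 0.075,"ax": 0,"ay": 0,"az": 0,"jaw": 0.2},
  {"tx": -0.001,"ty": 0,"tz": 0.075,"ax": 0,"ay": 0,"az": 0,"jaw": 0.4},
  {"tx": -0.001,"ty": 0,"tz": 0.075,"ax": 0,"ay": 0,"az": 0,"jaw": 0.7},
])

```text
time: 11.0
tcp_pos: [0.4332, -0.1609, 0.04]
tool_rot: [-2.035, -2.393, 0.0]
ft_force: [0.8, 0.4, 0.4]
finger_gap: 0.0516
finger_force: 0.0
```

Call:
arm_command([
  {"tx": 0,"ty": 0,"tz": 0,"ax": 0,"ay": 0,"az": 0,"jaw": 1},
  {"tx": 0,"ty": 0,"tz": 0,"ax": 0,"ay": 0,"az": 0,"jaw": 1},
  {"tx": 0,"ty": 0,"tz": 0,"ax": 0,"ay": 0,"az": 0,"jaw": 1},
  {"tx": 0,"ty": 0,"tz": 0,"ax": 0,"ay": 0,"az": 0,"jaw": 1},
  {"tx": 0,"ty": 0,"tz": 0,"ax": 0,"ay": 0,"az": 0,"jaw": 1},
])

```text
time: 11.42
tcp_pos: [0.4342, -0.1619, 0.0413]
tool_rot: [2.035, 2.39, 0.003]
ft_force: [-0.4, 0.8, 7.0]
finger_gap: 0.0388
finger_force: 40.7
```

Call:
arm_command([
  {"tx": 0,"ty": 0,"tz": -0.03,"ax": 0,"ay": 0,"az": 0,"jaw": 1},
  {"tx": 0,"ty": 0,"tz": -0.06,"ax": 0,"ay": 0,"az": 0,"jaw": 1},
  {"tx": 0.01,"ty": 0.005,"tz": -0.09,"ax": 0,"ay": 0,"az": 0,"jaw": 1},
  {"tx": 0.04,"ty": 0.02,"tz": -0.1,"ax": 0,"ay": 0,"az": 0,"jaw": 1},
  {"tx": 0.07,"ty": 0.035,"tz": -0.1,"ax": 0,"ay": 0,"az": 0,"jaw": 1},
])

```text
time: 11.83
tcp_pos: [0.4583, -0.0872, 0.1437]
tool_rot: [2.037, 2.384, 0.005]
ft_force: [1.1, -0.1, -0.4]
finger_gap: 0.0392
finger_force: 40.7
```

Call:
arm_command([
  {"tx": 0.03,"ty": 0.015,"tz": 0,"ax": 0,"ay": 0,"az": 0,"jaw": 1},
  {"tx": 0.06,"ty": 0.03,"tz": 0,"ax": 0,"ay": 0,"az": 0,"jaw": 1},
  {"tx": 0.09,"ty": 0.045,"tz": 0,"ax": 0,"ay": 0,"az": 0,"jaw": 1},
  {"tx": 0.12,"ty": 0.06,"tz": 0,"ax": 0,"ay": 0,"az": 0,"jaw": 1},
  {"tx": 0.15,"ty": 0.077,"tz": 0,"ax": 0,"ay": 0,"az": 0,"jaw": 1},
])

```text
time: 12.25
tcp_pos: [0.5084, 0.0751, 0.1403]
tool_rot: [2.036, 2.391, 0.001]
ft_force: [0.9, 0.2, -0.3]
finger_gap: 0.0387
finger_force: 40.7
```

Call:
arm_command([
  {"tx": 0.03,"ty": 0.015,"tz": 0,"ax": 0,"ay": 0,"az": 0,"jaw": 1},
  {"tx": 0.06,"ty": 0.03,"tz": 0,"ax": 0,"ay": 0,"az": 0,"jaw": 1},
  {"tx": 0.08,"ty": 0.04,"tz": 0,"ax": 0,"ay": 0,"az": 0,"jaw": 1},
  {"tx": 0.08,"ty": 0.04,"tz": 0,"ax": 0,"ay": 0,"az": 0,"jaw": 1},
  {"tx": 0.08,"ty": 0.04,"tz": 0,"ax": 0,"ay": 0,"az": 0,"jaw": 1},
])

```text
time: 12.67
tcp_pos: [0.5351, 0.1598, 0.1396]
tool_rot: [2.034, 2.394, -0.0]
ft_force: [-0.5, 1.1, -0.6]
finger_gap: 0.0387
finger_force: 40.7
```

Run:
```python
from h import *
s=grab_frame("side"); p=get_obs()['tcp_pos']; print(p, get_obs()['finger_gap'])
h=cv2.cvtColor(s,cv2.COLOR_RGB2HSV); m=((h[...,1]<70)&(h[...,2]>110)).astype(np.uint8)
print("tcp",proj("side",[p[0],p[1],p[2]-.005]),"pin2",proj("side",[.5389,.1598,.026]),proj("side",[.5389,.1598,.135]))
cv2.imwrite("pics/b2.png",cv2.resize(s[90:210,190:340,::-1],None,fx=4,fy=4))
```

```text
[0.53478523 0.15885016 0.1395939 ] 0.03894087258164395
tcp [239.13568341 125.02498206] pin2 [241.77565901 156.86252036] [240.4389972  124.73480811]
```

View pics/b2.png

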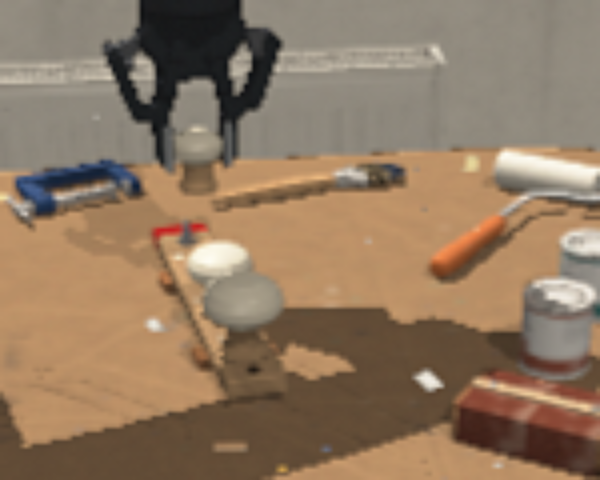

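Knob b hangs upright over pin 2 (head at crop (198,145)). Lowering.

Call:
arm_command([
  {"tx": 0,"ty": 0.001,"tz": 0.03,"ax": 0,"ay": 0,"az": 0,"jaw": 1},
  {"tx": 0,"ty": 0.001,"tz": 0.045,"ax": 0,"ay": 0,"az": 0,"jaw": 1},
  {"tx": 0,"ty": 0.001,"tz": 0.057,"ax": 0,"ay": 0,"az": 0,"jaw": 1},
  {"tx": 0,"ty": 0.001,"tz": 0.066,"ax": 0,"ay": 0,"az": 0,"jaw": 1},
  {"tx": 0,"ty": 0.001,"tz": 0.072,"ax": 0,"ay": 0,"az": 0,"jaw": 1},
])

```text
time: 13.13
tcp_pos: [0.5356, 0.1579, 0.0669]
tool_rot: [-2.038, -2.39, 0.001]
ft_force: [-0.3, 0.3, 0.3]
finger_gap: 0.0385
finger_force: 40.7
```

Call:
arm_command([
  {"tx": 0,"ty": 0,"tz": 0.002,"ax": 0,"ay": 0,"az": 0,"jaw": 1},
  {"tx": 0,"ty": 0,"tz": 0.004,"ax": 0,"ay": 0,"az": 0,"jaw": 1},
  {"tx": 0,"ty": 0,"tz": 0.004,"ax": 0,"ay": 0,"az": 0,"jaw": 1},
])

```text
time: 13.38
tcp_pos: [0.536, 0.1584, 0.0653]
tool_rot: [2.037, 2.39, 0.001]
ft_force: [-2.8, -1.6, 6.0]
finger_gap: 0.0391
finger_force: 41.2
```

Call:
arm_command([
  {"tx": 0,"ty": 0,"tz": 0,"ax": 0,"ay": 0,"az": 0,"jaw": 0.15},
  {"tx": 0,"ty": 0,"tz": 0,"ax": 0,"ay": 0,"az": 0,"jaw": 0},
  {"tx": 0,"ty": 0,"tz": 0,"ax": 0,"ay": 0,"az": 0,"jaw": 0},
  {"tx": 0,"ty": 0,"tz": -0.03,"ax": 0,"ay": 0,"az": 0,"jaw": 0},
  {"tx": 0,"ty": 0,"tz": -0.07,"ax": 0,"ay": 0,"az": 0,"jaw": 0},
])

```text
time: 13.8
tcp_pos: [0.5336, 0.1582, 0.1307]
tool_rot: [-2.034, -2.389, 0.01]
ft_force: [0.5, -0.8, -0.1]
finger_gap: 0.0856
finger_force: 0.0
```

Call:
arm_command([
  {"tx": 0,"ty": 0,"tz": -0.02,"ax": 0,"ay": 0,"az": 0,"jaw": 0},
  {"tx": -0.03,"ty": 0,"tz": -0.02,"ax": 0,"ay": 0,"az": 0,"jaw": 0},
  {"tx": -0.06,"ty": 0,"tz": -0.02,"ax": 0,"ay": 0,"az": 0,"jaw": 0},
  {"tx": -0.1,"ty": 0,"tz": -0.02,"ax": 0,"ay": 0,"az": 0,"jaw": 0},
  {"tx": -0.14,"ty": 0,"tz": -0.02,"ax": 0,"ay": 0,"az": 0,"jaw": 0},
])

```text
time: 14.22
tcp_pos: [0.5585, 0.0199, 0.1539]
tool_rot: [2.034, 2.393, 0.001]
ft_force: [0.8, -0.3, -0.4]
finger_gap: 0.0855
finger_force: 0.0
```

Call:
arm_command([
  {"tx": -0.035,"ty": 0,"tz": 0,"ax": 0,"ay": 0,"az": 0,"jaw": 0},
  {"tx": -0.07,"ty": 0,"tz": 0,"ax": 0,"ay": 0,"az": 0,"jaw": 0},
  {"tx": -0.105,"ty": 0,"tz": 0,"ax": 0,"ay": 0,"az": 0,"jaw": 0},
  {"tx": -0.14,"ty": 0,"tz": 0,"ax": 0,"ay": 0,"az": 0,"jaw": 0},
  {"tx": -0.175,"ty": 0,"tz": 0,"ax": 0,"ay": 0,"az": 0,"jaw": 0},
])

```text
time: 14.63
tcp_pos: [0.5862, -0.1538, 0.1536]
tool_rot: [2.037, 2.392, 0.0]
ft_force: [0.7, -0.6, -0.2]
finger_gap: 0.0854
finger_force: 0.0
```

Call:
arm_command([
  {"tx": -0.035,"ty": 0,"tz": 0,"ax": 0,"ay": 0,"az": 0,"jaw": 0},
  {"tx": -0.07,"ty": 0,"tz": 0,"ax": 0,"ay": 0,"az": 0,"jaw": 0},
  {"tx": -0.105,"ty": 0,"tz": 0,"ax": 0,"ay": 0,"az": 0,"jaw": 0},
  {"tx": -0.14,"ty": 0,"tz": 0.02,"ax": 0,"ay": 0,"az": 0,"jaw": 0},
  {"tx": -0.168,"ty": -0.002,"tz": 0.04,"ax": 0,"ay": 0,"az": 0,"jaw": 0},
])

```text
time: 15.05
tcp_pos: [0.6122, -0.3213, 0.1143]
tool_rot: [2.035, 2.388, 0.001]
ft_force: [-0.1, 1.1, 0.1]
finger_gap: 0.0855
finger_force: 0.0
```

Call:
arm_command([
  {"tx": 0,"ty": 0,"tz": 0,"ax": 0,"ay": 0,"az": 0,"jaw": 0},
  {"tx": 0,"ty": 0,"tz": 0,"ax": 0,"ay": 0,"az": 0,"jaw": 0},
  {"tx": 0,"ty": 0,"tz": 0,"ax": 0,"ay": 0,"az": 0,"jaw": 0},
])

```text
time: 15.3
tcp_pos: [0.6108, -0.3179, 0.1134]
tool_rot: [-2.037, -2.391, -0.0]
ft_force: [0.5, 0.1, -0.2]
finger_gap: 0.0853
finger_force: 0.0
```

Run:
```python
from h import *
s=grab_frame("side"); t=grab_frame("top"); p=get_obs()['tcp_pos']; print(p)
a=cv2.resize(s[110:300,190:330,::-1],None,fx=3,fy=3);b=cv2.resize(t[140:330,130:240,::-1],None,fx=3,fy=3)
cv2.imwrite("pics/a1.png",np.hstack([a,b]))
for c,st in blobs(cream(s),(270,230,300,255)): print("side a",c,st)
```

```text
[ 0.61143716 -0.31720826  0.1146635 ]
side a [286.9 244.4] [12  9 80]
```

View pics/a1.png

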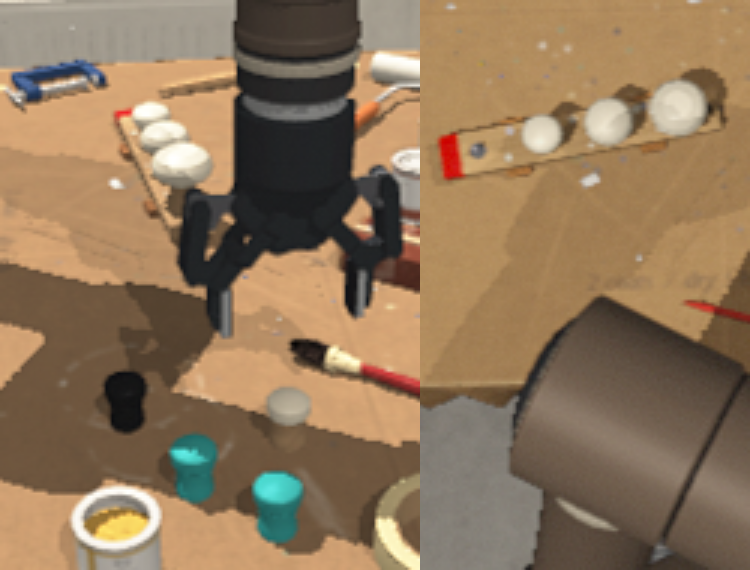

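Three knobs sit in a row, with top-view heads at (542,133), (609,121) and (678,107), and pin 1 is free at (478,150). The jaws are over knob a (head at (289,405)) and clear of the turquoise pieces and the brush.

Call:
arm_command([
  {"tx": -0.001,"ty": 0,"tz": 0.03,"ax": 0,"ay": 0,"az": 0,"jaw": 0.25},
  {"tx": -0.001,"ty": 0,"tz": 0.06,"ax": 0,"ay": 0,"az": 0,"jaw": 0.25},
  {"tx": -0.001,"ty": 0,"tz": 0.077,"ax": 0,"ay": 0,"az": 0,"jaw": 0.3},
  {"tx": -0.001,"ty": 0,"tz": 0.077,"ax": 0,"ay": 0,"az": 0,"jaw": 0.5},
  {"tx": -0.001,"ty": 0,"tz": 0.077,"ax": 0,"ay": 0,"az": 0,"jaw": 0.7},
])

```text
time: 15.82
tcp_pos: [0.6111, -0.3179, 0.0369]
tool_rot: [-2.035, -2.393, 0.0]
ft_force: [0.2, -0.2, 0.9]
finger_gap: 0.0365
finger_force: 0.0
```

Call:
arm_command([
  {"tx": 0,"ty": 0,"tz": 0,"ax": 0,"ay": 0,"az": 0,"jaw": 1},
  {"tx": 0,"ty": 0,"tz": 0,"ax": 0,"ay": 0,"az": 0,"jaw": 1},
  {"tx": 0,"ty": 0,"tz": 0,"ax": 0,"ay": 0,"az": 0,"jaw": 1},
  {"tx": 0,"ty": 0,"tz": 0,"ax": 0,"ay": 0,"az": 0,"jaw": 1},
  {"tx": 0,"ty": 0,"tz": 0,"ax": 0,"ay": 0,"az": 0,"jaw": 1},
])

```text
time: 16.23
tcp_pos: [0.6119, -0.3195, 0.038]
tool_rot: [2.035, 2.39, 0.001]
ft_force: [-0.6, 1.2, 4.6]
finger_gap: 0.0299
finger_force: 39.9
```

Call:
arm_command([
  {"tx": 0,"ty": 0,"tz": -0.03,"ax": 0,"ay": 0,"az": 0,"jaw": 1},
  {"tx": 0,"ty": 0,"tz": -0.06,"ax": 0,"ay": 0,"az": 0,"jaw": 1},
  {"tx": 0.01,"ty": 0,"tz": -0.095,"ax": 0,"ay": 0,"az": 0,"jaw": 1},
  {"tx": 0.03,"ty": 0,"tz": -0.12,"ax": 0,"ay": 0,"az": 0,"jaw": 1},
  {"tx": 0.06,"ty": 0,"tz": -0.12,"ax": 0,"ay": 0,"az": 0,"jaw": 1},
])

```text
time: 16.65
tcp_pos: [0.6039, -0.2622, 0.1631]
tool_rot: [2.034, 2.382, 0.004]
ft_force: [0.5, 1.2, 0.2]
finger_gap: 0.03
finger_force: 39.8
```

Call:
arm_command([
  {"tx": 0.035,"ty": 0,"tz": 0,"ax": 0,"ay": 0,"az": 0,"jaw": 1},
  {"tx": 0.07,"ty": 0,"tz": 0,"ax": 0,"ay": 0,"az": 0,"jaw": 1},
  {"tx": 0.105,"ty": 0,"tz": 0,"ax": 0,"ay": 0,"az": 0,"jaw": 1},
  {"tx": 0.14,"ty": 0,"tz": 0,"ax": 0,"ay": 0,"az": 0,"jaw": 1},
  {"tx": 0.175,"ty": 0,"tz": 0,"ax": 0,"ay": 0,"az": 0,"jaw": 1},
])

```text
time: 17.07
tcp_pos: [0.5731, -0.0858, 0.1568]
tool_rot: [2.037, 2.391, 0.0]
ft_force: [0.8, -0.1, -0.3]
finger_gap: 0.0296
finger_force: 39.8
```

Call:
arm_command([
  {"tx": 0.035,"ty": 0,"tz": 0,"ax": 0,"ay": 0,"az": 0,"jaw": 1},
  {"tx": 0.07,"ty": 0,"tz": 0,"ax": 0,"ay": 0,"az": 0,"jaw": 1},
  {"tx": 0.105,"ty": 0,"tz": 0,"ax": 0,"ay": 0,"az": 0,"jaw": 1},
  {"tx": 0.14,"ty": 0,"tz": 0,"ax": 0,"ay": 0,"az": 0,"jaw": 1},
  {"tx": 0.175,"ty": 0,"tz": 0,"ax": 0,"ay": 0,"az": 0,"jaw": 1},
])

```text
time: 17.48
tcp_pos: [0.5453, 0.0871, 0.1569]
tool_rot: [2.037, 2.391, 0.001]
ft_force: [1.2, -0.0, 0.5]
finger_gap: 0.0297
finger_force: 39.8
```

Call:
arm_command([
  {"tx": 0.035,"ty": 0,"tz": 0,"ax": 0,"ay": 0,"az": 0,"jaw": 1},
  {"tx": 0.07,"ty": 0,"tz": 0,"ax": 0,"ay": 0,"az": 0,"jaw": 1},
  {"tx": 0.105,"ty": 0.001,"tz": 0,"ax": 0,"ay": 0,"az": 0,"jaw": 1},
  {"tx": 0.135,"ty": 0.001,"tz": 0,"ax": 0,"ay": 0,"az": 0,"jaw": 1},
  {"tx": 0.146,"ty": 0.001,"tz": 0,"ax": 0,"ay": 0,"az": 0,"jaw": 1},
])

```text
time: 17.9
tcp_pos: [0.5228, 0.2333, 0.1567]
tool_rot: [-2.032, -2.395, -0.002]
ft_force: [0.1, -0.2, -0.0]
finger_gap: 0.0296
finger_force: 39.8
```

Call:
arm_command([
  {"tx": 0,"ty": 0,"tz": 0.01,"ax": 0,"ay": 0,"az": 0,"jaw": 1},
  {"tx": 0,"ty": 0,"tz": 0.02,"ax": 0,"ay": 0,"az": 0,"jaw": 1},
  {"tx": 0,"ty": 0,"tz": 0.02,"ax": 0,"ay": 0,"az": 0,"jaw": 1},
])

```text
time: 18.15
tcp_pos: [0.5224, 0.2285, 0.1337]
tool_rot: [-2.037, -2.39, 0.006]
ft_force: [-0.8, -0.5, -1.3]
finger_gap: 0.0298
finger_force: 39.8
```

Run:
```python
from h import *
s=grab_frame("side"); p=get_obs()['tcp_pos']; print(p, get_obs()['finger_gap'])
print("tcp",proj("side",[p[0],p[1],p[2]-.005]),"pin1",proj("side",[.5243,.2295,.026]),proj("side",[.5243,.2295,p[2]-.005]))
cv2.imwrite("pics/a2.png",cv2.resize(s[90:210,190:310,::-1],None,fx=5,fy=5))
```

```text
[0.52270883 0.22828731 0.13468665] 0.02997194860798393
tcp [234.64496017 119.62768607] pin1 [236.53988606 148.80689255] [235.11856711 119.48686205]
```

View pics/a2.png

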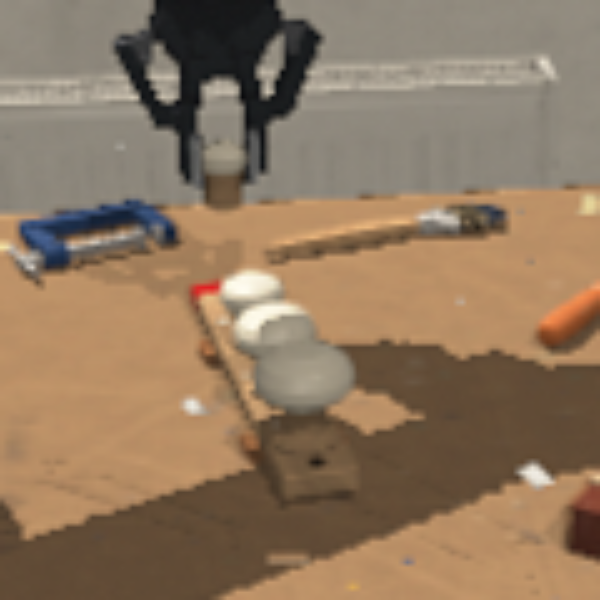

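Knob a hangs upright in the jaws at crop (225,160), above the red end. The three placed knobs sit upright in line.

Call:
arm_command([
  {"tx": 0.001,"ty": 0.001,"tz": 0.025,"ax": 0,"ay": 0,"az": 0,"jaw": 1},
  {"tx": 0.001,"ty": 0.001,"tz": 0.04,"ax": 0,"ay": 0,"az": 0,"jaw": 1},
  {"tx": 0.001,"ty": 0.001,"tz": 0.053,"ax": 0,"ay": 0,"az": 0,"jaw": 1},
  {"tx": 0.001,"ty": 0.001,"tz": 0.063,"ax": 0,"ay": 0,"az": 0,"jaw": 1},
  {"tx": 0.001,"ty": 0.001,"tz": 0.07,"ax": 0,"ay": 0,"az": 0,"jaw": 1},
])

```text
time: 18.62
tcp_pos: [0.5242, 0.2297, 0.0654]
tool_rot: [-2.039, -2.39, 0.002]
ft_force: [-0.1, 0.0, -0.3]
finger_gap: 0.03
finger_force: 39.8
```

Call:
arm_command([
  {"tx": 0,"ty": 0,"tz": 0.002,"ax": 0,"ay": 0,"az": 0,"jaw": 1},
  {"tx": 0,"ty": 0,"tz": 0.004,"ax": 0,"ay": 0,"az": 0,"jaw": 1},
  {"tx": 0,"ty": 0,"tz": 0.004,"ax": 0,"ay": 0,"az": 0,"jaw": 1},
])

```text
time: 18.87
tcp_pos: [0.5246, 0.2309, 0.0628]
tool_rot: [2.037, 2.391, 0.001]
ft_force: [-0.0, 0.1, 0.7]
finger_gap: 0.0299
finger_force: 39.8
```

Call:
arm_command([
  {"tx": 0,"ty": 0,"tz": 0.001,"ax": 0,"ay": 0,"az": 0,"jaw": 1},
  {"tx": 0,"ty": 0,"tz": 0.002,"ax": 0,"ay": 0,"az": 0,"jaw": 1},
  {"tx": 0,"ty": 0,"tz": 0.002,"ax": 0,"ay": 0,"az": 0,"jaw": 1},
  {"tx": 0,"ty": 0,"tz": 0.002,"ax": 0,"ay": 0,"az": 0,"jaw": 1},
])

```text
time: 19.2
tcp_pos: [0.5249, 0.2314, 0.062]
tool_rot: [2.036, 2.391, 0.003]
ft_force: [-1.9, -1.8, 4.7]
finger_gap: 0.0296
finger_force: 40.2
```

Call:
arm_command([
  {"tx": 0,"ty": 0,"tz": 0,"ax": 0,"ay": 0,"az": 0,"jaw": 0.4},
  {"tx": 0,"ty": 0,"tz": 0,"ax": 0,"ay": 0,"az": 0,"jaw": 0.2},
  {"tx": 0,"ty": 0,"tz": 0,"ax": 0,"ay": 0,"az": 0,"jaw": 0},
  {"tx": 0,"ty": 0,"tz": -0.03,"ax": 0,"ay": 0,"az": 0,"jaw": 0},
  {"tx": 0,"ty": 0,"tz": -0.07,"ax": 0,"ay": 0,"az": 0,"jaw": 0},
])

```text
time: 19.62
tcp_pos: [0.5219, 0.2301, 0.1275]
tool_rot: [-2.034, -2.389, 0.011]
ft_force: [1.1, 0.6, -0.9]
finger_gap: 0.0851
finger_force: 0.0
```

Call:
arm_command([
  {"tx": 0,"ty": -0.03,"tz": -0.03,"ax": 0,"ay": 0,"az": 0,"jaw": 0},
  {"tx": 0,"ty": -0.07,"tz": -0.05,"ax": 0,"ay": 0,"az": 0,"jaw": 0},
  {"tx": 0,"ty": -0.11,"tz": -0.08,"ax": 0,"ay": 0,"az": 0,"jaw": 0},
  {"tx": 0,"ty": -0.15,"tz": -0.08,"ax": 0,"ay": 0,"az": 0,"jaw": 0},
  {"tx": 0,"ty": -0.18,"tz": -0.08,"ax": 0,"ay": 0,"az": 0,"jaw": 0},
])

```text
time: 20.03
tcp_pos: [0.3458, 0.2024, 0.2124]
tool_rot: [2.037, 2.391, 0.005]
ft_force: [0.1, 1.2, 1.6]
finger_gap: 0.0853
finger_force: 0.0
```

Run:
```python
from h import *
s=grab_frame("side"); t=grab_frame("top")
for z,c in zip((.033,.036,.038,.040),(0,0,0,0)): pass
for c,st in blobs(cream(t),(140,165,232,202),40): print("top",c,st,[onz("top",*c,.024+z)[:2].round(4) for z in(.033,.040)])
h=cv2.cvtColor(t,cv2.COLOR_RGB2HSV)
yel=((abs(h[...,0].astype(int)-25)<6)&(h[...,1]>190)&(h[...,2]>180)).astype(np.uint8)
print(blobs(yel,(350,180,390,215)))
a=cv2.resize(s[130:195,215:275,::-1],None,fx=7,fy=7);b=cv2.resize(t[150:215,130:180+0,::-1],None,fx=7,fy=7)
cv2.imwrite("pics/f.png",np.hstack([a,b]))
```

```text
top [169.8 184.3] [ 13  13 130] [array([0.538 , 0.1598]), array([0.5369, 0.1585])]
top [146.4 188.5] [10 10 83] [array([0.5265, 0.2318]), array([0.5254, 0.2302])]
[(array([367.1, 195.3]), array([11, 11, 92], dtype=int32))]
```

View pics/f.png

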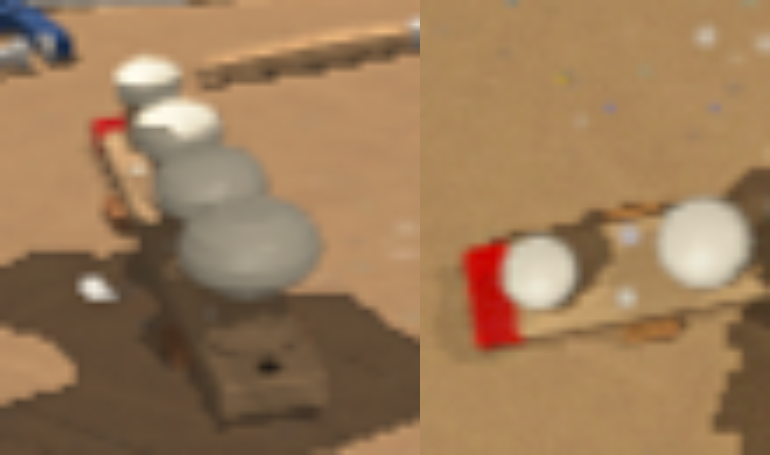

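The last crops show all four knobs upright on the batten in size order, smallest next to the red end (top-view heads at (540,271) and (704,242)). The pot is still at (367,195). Handing in.

```bash
python3 -c "
from cell import *
print(sign_off())"
```

```text
the job is handed in; nothing more can be done
None
```

I put all four knobs on their pins in size order, smallest at the red end, each pushed down until it met the wood; the yellow pot was not moved, and I handed the job in at about 20 s (no verdict was returned).

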